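# Snug the adjustable wrench and tighten the coil plate's hold-down nut

## Robot

A 6-joint arm with a two-finger parallel gripper is mounted at the origin on the work surface. World frame = base frame: x ahead of the robot, y to its left, z up, the work surface at z = 0. Lengths are in m, angles in rad, forces in N, time in s.
With the tool pointing down it reaches from about 0.375 to 0.9 m from the base axis. Payload 3.1 kg.
Tool frame: the origin (TCP) lies at the very end of the fingers, on their centre line; the grasp point (between the pads) lies 19 mm behind it; z points along the fingers, y is the direction in which the jaws open and shut (so a half turn about z gives the same grasp; the last joint's range is limited). The gripper opens to 85 mm and grips with 20 to 120 N. Pads are 22 mm wide; open, the fingers measure 114 mm over their backs; the gripper's body (76 mm by 85 mm) begins 54 mm behind the grasp point. The pads swing forward as they close: fully open they stand 13 mm farther back than shut.
Start: joints at [-1.341, 0.527, 1.433, -0, 1.181, -0.178], TCP at [0.248, -0.573, 0.231] pointing down, gripper open.
Joint ranges: [-3.08, 3.08], [-0.75, 2.2], [0.22, 2.44], [-1.43, 4.57], [0, 2.65], [-2.85, 2.85]. Speed limits (rad/s): [2.79, 2.79, 3.14, 3.14, 3.14, 3.14].

## Interface

Orientations are given as a 3x3 rotation matrix whose columns are the frame's x, y, z axes.
In Python, from station import robot, eoat, solve_ik, eyes gives the robot as it stands. The module is installed in compiled form; this text tells all that it offers. Calls block until the motion is done:
- robot.movep(position, orientation): joint-space move of the TCP to a pose.
- robot.move_l(position, speed=0.15, rot=None, max_force=None): straight line of the TCP; rot=None keeps the orientation; speed is the mean speed in m/s. With max_force (N) it stops when the force on the tool has changed by that much, and returns True; else False.
- robot.set_joints(angles): joint-space move.
- eoat.set_gripper(opening): opening from 0.0 (shut) to 1.0 (fully open); the grip force is fixed at half the most; returns when the fingers have stopped.
- robot.wait(seconds).
- solve_ik(position, orientation): joint angles nearest the present ones, or None.
- robot.observe(): the state.
- eyes.camera(name): name is "scene" or "top"; returns a dict with "img" (420x560x3 uint8, red, green, blue), "fov_y" (degrees; the focal length in pixels is half the picture's height over the tangent of half this angle, whatever the lens; pixels are square), "cx", "cy" (the principal point, pixels), "k1" (the pictures are not rectified: a ray, as slopes to the right and down, at radius r is drawn at 1 + k1 r^2 times it, then the intrinsics apply), "origin" and "orientation" of the camera in the world. Camera axes: x right, y down, z forward; pixel columns grow to the right and rows downward; lengths in m; the calibration is good to about 2 mm. A picture is of the moment at which its call begins. There is no depth.
A pose or a line that the arm cannot do raises robot.Unreachable and nothing moves.
- robot.sign_off(): hands the job in, once; it reports no verdict.
The state is a dict: "clock": time; "qpos": joint angles; "qd": joint speeds; "effort": joint torques, N m; "ee_pos": TCP position; "orientation": TCP orientation; "force": force on the tool from outside, world axes, zero at the start; "ft_torque": the same for the moment, N m; "width": opening from 0.0 (shut) to 1.0 (fully open).
Only numpy, scipy, OpenCV 4.12 (cv2) and the standard library are available. Lean on these libraries where they do the work, as an engineer would, in place of code of your own. Each camera call takes 0.05 s, during which the arm holds its last target.

## Task

The adjustable wrench lies flat around the big hold-down nut of the coil plate, its jaw a few millimetres too wide. With a steady press, stroke its worm towards the nut, again and again, until the jaw is snug on the nut, and only then swing the wrench handle clockwise (seen from above) until the nut comes up against its stop and has taken a push of about 800 grams there; press and push gently throughout, for a hard push springs the jaw open and 2.5 kilograms is too much. Leave the wrench lying flat and snug on the tight nut and do not shift the other things.

Things in the scene. Friction and masses are not known exactly. Their poses are not given: they have to be found in the camera images.
- plate: black plate 360 x 400 x 10 mm on four soft mounts fixed to the table, its top 24 mm above the table: pressed down with over 2 N it sinks 1 mm per 8 N, at most 4 mm, and springs back. A copper-wound coil stands near one corner, its top 67 mm above the plate. Origin at the centre of its underside, z up. Nut axis at x = -30 mm, y = -100 mm in its frame; coil at x = 62 to 158 mm, y = -145 mm.
- nut_top (a point): centre of the top face of the hexagonal hold-down nut: steel, 36 mm across flats, 42 mm across corners, 13 mm high, top 15 mm above the plate. A short stud stands 2 mm above it. It turns about the vertical axis through this point.
- nut (a joint): angle of the nut in rad, growing clockwise seen from above. About 0 at the start (+-0.03). It turns against a friction of 0.25 N m and meets a firm stop at 0.80.
- wrench: loose steel adjustable wrench, 0.4 kg, 254 mm long, lying flat on the plate around the nut. Origin: middle of the jaw mouth on its underside, within 2 mm of the nut's axis; x runs along the handle away from the nut, y towards the movable jaw, z up. Head: x -22 to 63 mm, y -35 to 37 mm, 18 mm thick, its top above the nut's. Its jaw faces are within 4 degrees of parallel to two flats of the nut.
- worm_top (a point): top of the worm at rest: a knurled roller 20 mm across, 18 mm long, lying along the wrench's y in a window of the head at x = 41, y = 10 mm, standing 25 mm above the wrench's underside, 7 mm above the head. Rigid, but it gives with the plate. Turning it takes 4.5 N of drag at its top, so a press of about 10 to 18 N (fingertip friction 0.6); once the jaw is snug it jams and the fingertip slips.
- jaw (a joint): travel of the movable jaw in m, growing as it closes. Gap = 41 mm minus this: snug on the nut's flats at 0.005; starts at 0.001 to 0.003. Worm-driven: dragging the worm's top towards the nut (wrench -x) closes it by 0.05 mm per mm of drag, the other way opens. A stroke can be as long as the fingertip's underside, then lift and go back. Over some 13 N of push at the handle's stop can force it open again.
- handle_mid (a point): a point on the handle's axis 170 mm from the wrench's origin, 8 mm above the plate: a good place to push, which takes some 2 to 4 N until the stop. Handle: x = 63 to 232 mm of the wrench, 26 mm wide, 16 mm thick, with a round 34 mm end at x = 215 mm. Clockwise swing moves it towards the wrench's -y.
- spare_nut: bystander: small spare hex nut, 19 mm across flats, 10 mm high, on the plate
- post: bystander: small steel post on a round foot, 32 mm wide, 45 mm high, on the plate
- thumbscrew: bystander: aluminium thumbscrew standing on its head, 22 mm wide, 32 mm high, on the plate
- screwdriver: bystander: screwdriver lying on the table
- clamp_block: bystander: aluminium block 60 x 40 x 25 mm on the table
- bin: bystander: open blue bin 140 x 200 x 80 mm on the table
- collar: bystander: dark steel collar, 40 mm wide, 14 mm high, on the table

How it is judged:
By the outcome, as a careful person would: the job done as asked, in the order asked, and still so for the second after the job is handed in, with the robot touching nothing.
It also fails if it takes over 72 s, if anything falls off the work surface, if the arm or the gripper's body presses on something with over 40 N, if the wrist force passes 120 N, or if a joint passes its speed limit or range.

## Working session

There is one attempt and no reset: what is moved stays moved. The work goes in short steps, each a Python script; the robot and the scene stay as the last script left them, time stands still between calls to the robot, and variables do not carry over. Pictures are saved under pics/ and viewed, and the job is handed in when it is done.

```bash
mkdir -p pics; ls
python3 - <<'E'
from station import robot, eoat, solve_ik, eyes
import cv2
for n in ("scene","top"):
    c=eyes.camera(n); cv2.imwrite(f"pics/{n}0.png",c["img"][:,:,::-1])
    print(n,{k:v for k,v in c.items() if k!="img"})
s=robot.observe();print(s)
E
```

```text
pics
scene {'fov_y': 50.6345730520823, 'cx': 270.5973113879053, 'cy': 205.64733255070533, 'k1': -0.07119509090867449, 'origin': array([0.8559138 , 0.65832532, 1.24441931]), 'orientation': array([[-0.89206455,  0.38660926, -0.23399597],
       [ 0.45188058,  0.75741543, -0.47130225],
       [-0.00497766, -0.52617026, -0.85036467]])}
top {'fov_y': 57.465318259120835, 'cx': 280.35960738527496, 'cy': 212.14247898350933, 'k1': 0.02773225282735875, 'origin': array([0.37470299, 0.02158799, 0.99682784]), 'orientation': array([[ 3.91225625e-04, -9.87139748e-01,  1.59859206e-01],
       [-9.99926739e-01,  1.54782762e-03,  1.20050585e-02],
       [-1.20981049e-02, -1.59852191e-01, -9.87066823e-01]])}
{'clock': 0.1, 'qpos': array([-1.34051663e+00,  5.28348257e-01,  1.43377110e+00, -1.39844386e-05,
        1.18142358e+00, -1.78528732e-01]), 'qd': array([-1.20641781e-03, -3.05628952e-03, -3.97299258e-03,  9.95626205e-04,
       -2.40715009e-05,  1.35298137e-03]), 'effort': array([-4.78859656e-04, -4.43305707e+01, -1.78585732e+01, -2.49650266e-04,
        3.91345908e-03,  8.55627462e-06]), 'ee_pos': array([ 0.24830446, -0.57285342,  0.23044779]), 'orientation': array([[ 9.17593102e-01,  3.97520677e-01, -4.57746334e-04],
       [ 3.97520801e-01, -9.17591205e-01,  1.89584068e-03],
       [ 3.33611861e-04, -1.92157402e-03, -9.99998098e-01]]), 'force': array([ 0.30525884, -0.05078362, -0.60430015]), 'ft_torque': array([-0.02737359, -0.00919184,  0.0566573 ]), 'width': 1.002860110548475}
```

View pics/scene0.png

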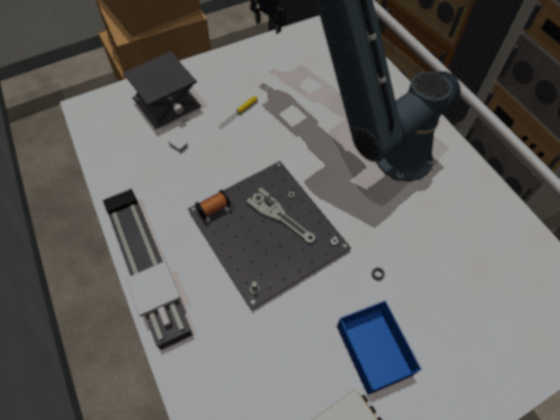

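View pics/top0.png

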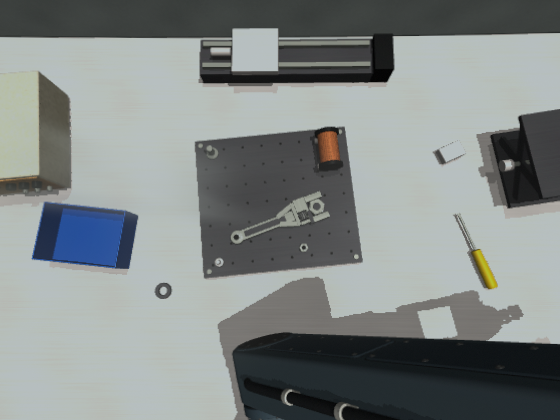

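The top view shows the plate at about (195-362, 127-278). The nut is near (316,206), the handle end near (237,238), the coil at (328,148) and the small nut at (304,247). I'll zoom in on both views.

Run:
```python
import cv2
a=cv2.imread("pics/top0.png")[180:255,220:345]
cv2.imwrite("pics/t1.png",cv2.resize(a,None,fx=6,fy=6,interpolation=cv2.INTER_CUBIC))
a=cv2.imread("pics/scene0.png")[155:255,190:320]
cv2.imwrite("pics/s1.png",cv2.resize(a,None,fx=6,fy=6,interpolation=cv2.INTER_CUBIC))
```

```text
(no output)
```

View pics/t1.png

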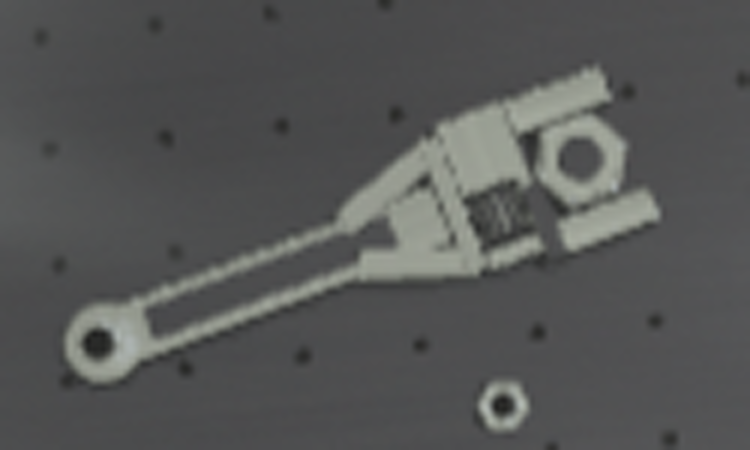

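View pics/s1.png

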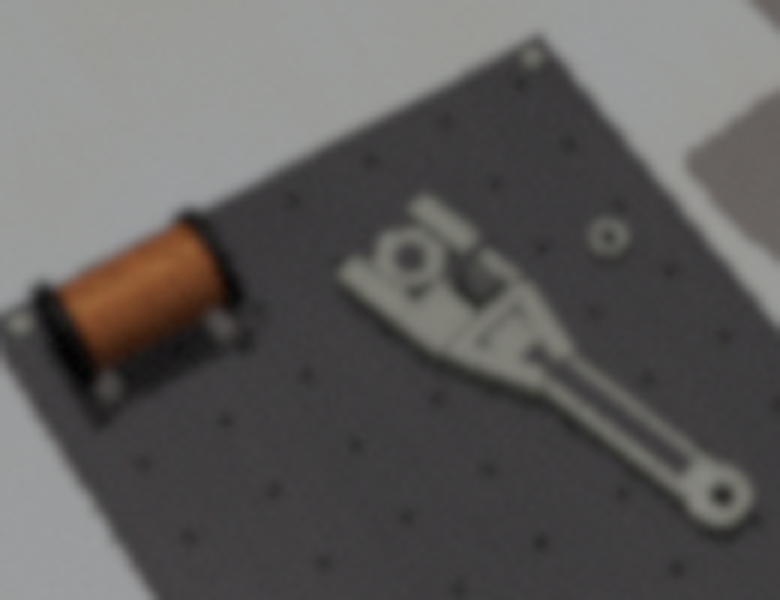

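The zoomed top view shows the nut at about (579,157), the handle-end hole at (98,343) and the worm at about (500,212), with the movable jaw on the robot's side. Next I'll triangulate these.

```bash
cat > h.py <<'E'
import numpy as np, cv2
def ray(c,px):
    f=210/np.tan(np.radians(c["fov_y"]/2))
    K=np.array([[f,0,c["cx"]],[0,f,c["cy"]],[0,0,1]])
    p=cv2.undistortPoints(np.array([[px]],float),K,np.array([c["k1"],0,0,0,0.]))[0,0]
    return c["origin"], c["orientation"]@np.array([p[0],p[1],1])
def onz(c,px,z):
    o,d=ray(c,px); return o+d*(z-o[2])/d[2]
def proj(c,P):
    f=210/np.tan(np.radians(c["fov_y"]/2))
    q=c["orientation"].T@(np.asarray(P)-c["origin"]); s=q[:2]/q[2]; s=s*(1+c["k1"]*s@s)
    return f*s+[c["cx"],c["cy"]]
def tri(a,b):
    (o1,d1),(o2,d2)=a,b
    t=np.linalg.lstsq(np.c_[d1,-d2],o2-o1,rcond=None)[0]
    p,q=o1+t[0]*d1,o2+t[1]*d2
    return (p+q)/2,np.linalg.norm(p-q)
E
python3 - <<'E'
from h import *
from station import eyes
T=eyes.camera("top");S=eyes.camera("scene")
t=lambda u,v:((u+.5)/6-.5+220,(v+.5)/6-.5+180)
s=lambda u,v:((u+.5)/6-.5+190,(v+.5)/6-.5+155)
for n,a,b,z in (("nut",t(579,157),s(410,258),.039),("hole",t(98,343),s(722,494),.040),("worm",t(500,210),s(482,278),.046),("spare",t(503,405),s(608,237),.034)):
    print(n,onz(T,a,z).round(4),onz(S,b,z).round(4),tri(ray(T,a),ray(S,b)))
# plate
for p in ((195,141),(344,127),(362,263),(205,278)): print(onz(T,p,.024).round(4))
E
```

```text
nut [ 0.5461 -0.0574  0.039 ] [ 0.5469 -0.0557  0.039 ] (array([ 0.54637557, -0.05742707,  0.03642253]), np.float64(0.0005041642622808593))
hole [0.4673 0.1446 0.04  ] [0.4682 0.1458 0.04  ] (array([0.46753869, 0.14489917, 0.03791236]), np.float64(2.8004285692043344e-05))
worm [ 0.5224 -0.0235  0.046 ] [ 0.52   -0.0227  0.046 ] (array([ 0.52128054, -0.02267944,  0.04751532]), np.float64(0.0022562752261069932))
spare [ 0.4418 -0.0245  0.034 ] [ 0.4438 -0.022   0.034 ] (array([ 0.44215153, -0.02476916,  0.02901919]), np.float64(2.9264201816267375e-05))
[0.7239 0.26   0.024 ]
[ 0.7612 -0.1356  0.024 ]
[ 0.4027 -0.1714  0.024 ]
[0.3655 0.2221 0.024 ]
```

```bash
cat >> h.py <<'E'
nut=np.array([.5464,-.0566]); hole=np.array([.4677,.1452])
wx=(hole-nut)/np.linalg.norm(hole-nut); wy=np.array([-wx[1],wx[0]])
def W(x,y,z): return np.r_[nut+wx*x+wy*y,z]
def Rdown(v,s=1):
    x=np.r_[s*v,0]; z=np.array([0,0,-1.]); return np.c_[x,np.cross(z,x),z]
E
python3 - <<'E'
from h import *
from station import *
for s in (1,-1):
    print(s,solve_ik(W(49,10,.1)*[1,1,1] if 0 else W(.049,.010,.1),Rdown(wx,s)))
eoat.set_gripper(0.0)
R=min((Rdown(wx,s) for s in (1,-1)),key=lambda R:(lambda q: 9 if q is None else abs(q[5]))(solve_ik(W(.049,.010,.1),R)))
robot.movep(W(.049,.010,.10),R)
robot.move_l(W(.049,.010,.062),speed=.1)
robot.wait(.3)
o=robot.observe();print(o["clock"],o["ee_pos"],W(.049,.010,.062),o["force"],o["orientation"].round(3),o["qpos"])
for n in ("scene","top"):
    c=eyes.camera(n); cv2.imwrite(f"pics/{n}1.png",cv2.resize(c["img"][140:270,190:360,::-1],None,fx=4,fy=4,interpolation=cv2.INTER_CUBIC))
E
```

```text
1 [-2.43407684e-01  5.90244116e-01  1.81034244e+00 -4.44089210e-16
  7.41006094e-01 -6.15255155e-01]
-1 [-2.43407684e-01  5.90244116e-01  1.81034244e+00 -4.44089210e-16
  7.41006094e-01  2.52633750e+00]
4.0667 [ 0.51963568 -0.01463115  0.06253286] [ 0.5192799  -0.01458215  0.062     ] [-0.46812716 -1.08445834  0.2040944 ] [[-0.363  0.932  0.001]
 [ 0.932  0.363 -0.   ]
 [-0.001  0.001 -1.   ]] [-2.43333602e-01  6.57975089e-01  1.82908960e+00  3.13255062e-06
  6.53383032e-01 -6.15256300e-01]
```

View pics/scene1.png

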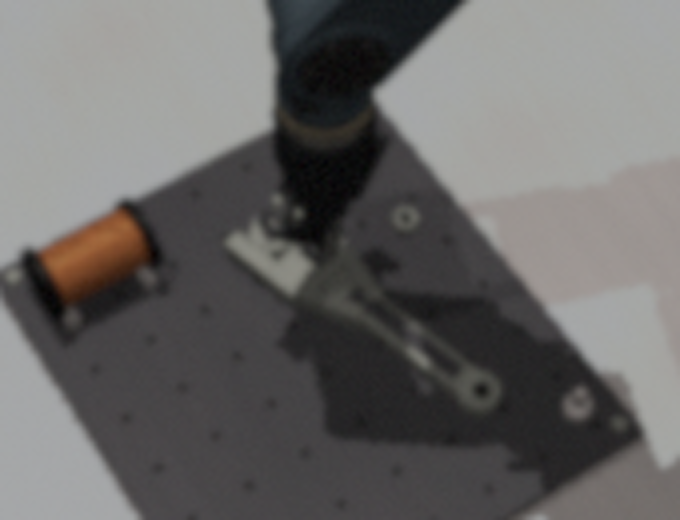

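View pics/top1.png

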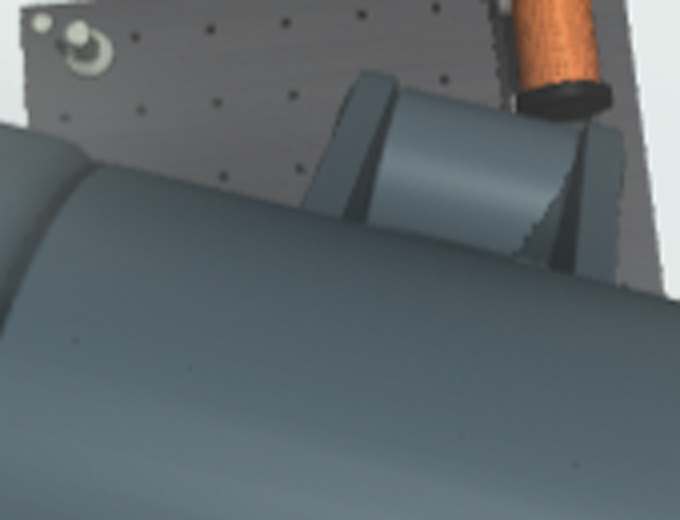

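The fingertip is over the worm in the scene view, and the top camera is blocked by the arm. Next is the first stroke, with forces logged.

```bash
cat >> h.py <<'E'
def force(robot,n=3):
    f=[]
    for _ in range(n):
        f.append(robot.observe()["force"]); robot.wait(.02)
    return np.mean(f,0)
def stroke(robot,x0=.050,x1=.032,target=13.5,y=.010,zfree=.056,step=.003,zc=None,log=True,speed=.03):
    here=robot.observe()["ee_pos"]
    robot.move_l(W(x0,y,zfree),speed=.08); robot.wait(.15)
    f0=force(robot,4)
    hit=robot.move_l(W(x0,y,.0435),speed=.02,max_force=4.)
    z=robot.observe()["ee_pos"][2]; robot.wait(.05)
    f=force(robot)-f0; zcmd=z
    if log: print("contact",hit,z.round(4),f.round(1))
    if not hit: 
        robot.move_l(W(x0,y,zfree)); return None
    for _ in range(6):
        e=target-f[2]
        if abs(e)<1.5: break
        zcmd-=np.clip(e/10000.,-.0006,.0006) if _==0 else np.clip(e*.00012,-.001,.001)
        robot.move_l(W(x0,y,zcmd),speed=.02); robot.wait(.04)
        f=force(robot,2)-f0
    if log: print("press",zcmd.round(4),f.round(1))
    out=[]
    xs=np.arange(x0-step,x1-1e-6,-step)
    for x in xs:
        robot.move_l(W(x,y,zcmd),speed=speed)
        f=robot.observe()["force"]-f0
        out.append((x*1e3,f[2],-f[:2]@(-wx),f[:2]@wy))
        zcmd-=np.clip((target-f[2])*.00006,-.0003,.0003)
    robot.move_l(W(xs[-1],y,zfree),speed=.06)
    o=robot.observe()
    if log:
        for r in out: print("  x %.0f Fz %.1f drag %.1f side %.1f"%r)
    print("end clock",o["clock"],"z",zcmd.round(4))
    return out
E
python3 - <<'E'
from h import *
from station import *
stroke(robot)
E
```

```text
contact True 0.0483 [-0.2  0.   4.1]
press 0.046 [-1.2  0.1 12.3]
  x 47 Fz 13.7 drag 4.2 side 0.3
  x 44 Fz 13.4 drag 3.0 side 0.3
  x 41 Fz 13.8 drag 3.8 side 0.0
  x 38 Fz 13.6 drag 3.3 side 0.3
  x 35 Fz 13.0 drag 4.0 side 0.3
  x 32 Fz 12.9 drag 3.4 side 0.3
end clock 8.3 z 0.0459
```

Pressing at 13.5 N turns the worm, with a drag of about 4 N. I'll repeat until the drag jumps, which means the jaw is snug.

Run:
```python
from h import *
from station import *
for i in range(3):
    o=stroke(robot,x0=.051,x1=.031,step=.004,zfree=.053)
    if o is None or max(r[2] for r in o)>6.3: break
```

```text
contact True 0.048 [-1.3 -0.3  5.9]
press 0.0459 [-2.4  0.1 12.4]
  x 47 Fz 13.9 drag 3.6 side 0.7
  x 43 Fz 14.2 drag 3.9 side 0.9
  x 39 Fz 14.5 drag 2.2 side 0.7
  x 35 Fz 13.4 drag 3.4 side 1.6
  x 31 Fz 11.9 drag 1.7 side 1.2
end clock 12.3417 z 0.0459
contact True 0.048 [ 0.2 -0.4  5.9]
press 0.0458 [-1.8  0.3 12. ]
  x 47 Fz 14.2 drag 3.6 side -0.6
  x 43 Fz 13.7 drag 3.8 side -0.3
  x 39 Fz 14.2 drag 3.7 side 0.0
  x 35 Fz 14.0 drag 2.7 side 0.6
  x 31 Fz 11.9 drag 2.7 side 0.2
end clock 16.3917 z 0.0459
contact True 0.048 [-0.4 -0.4  5.3]
press 0.0455 [-1.8 -0.1 12.2]
  x 47 Fz 16.4 drag 4.5 side 0.4
  x 43 Fz 13.1 drag 4.5 side 1.4
  x 39 Fz 14.1 drag 3.6 side 1.2
  x 35 Fz 14.5 drag 3.9 side 1.7
  x 31 Fz 12.6 drag 3.3 side 0.4
end clock 20.7667 z 0.0457
```

Run:
```python
from h import *
from station import *
for i in range(2):
    o=stroke(robot,x0=.050,x1=.032,step=.003,zfree=.053)
    if o is None or max(r[2] for r in o)>6.3: break
```

```text
contact True 0.0483 [0.1 0.8 5.7]
press 0.0458 [-1.6  1.3 12.2]
  x 47 Fz 13.6 drag 5.1 side -0.2
  x 44 Fz 14.2 drag 6.2 side -0.4
  x 41 Fz 13.3 drag 6.1 side -0.4
  x 38 Fz 15.3 drag 6.3 side -1.1
  x 35 Fz 14.0 drag 7.2 side -0.2
  x 32 Fz 13.4 drag 7.9 side -1.7
end clock 25.2 z 0.046
```

The drag rose to 0.59 × Fz, so the fingertip is slipping. One more stroke to confirm, then I'll look.

Run:
```python
from h import *
from station import *
o=stroke(robot,x0=.050,x1=.032,step=.003,zfree=.053,target=14)
# retreat: over to start of the push, high
robot.move_l(W(.035,.01,.12),speed=.2)
P=W(.170,.045,.0); P[2]=.12
robot.movep(P,Rdown(wx,1))
robot.wait(.2)
for n in ("scene","top"):
    c=eyes.camera(n); cv2.imwrite(f"pics/{n}2.png",c["img"][:,:,::-1])
    cv2.imwrite(f"pics/{n}2z.png",cv2.resize(c["img"][(165 if n=='top' else 155):255,200:330,::-1],None,fx=6,fy=6,interpolation=cv2.INTER_CUBIC))
print(robot.observe()["clock"],robot.observe()["ee_pos"],P)
```

```text
contact True 0.0483 [-0.3  0.2  5. ]
press 0.0456 [-2.4  0.4 12.8]
  x 47 Fz 14.2 drag 6.3 side -1.1
  x 44 Fz 15.1 drag 7.1 side -0.3
  x 41 Fz 15.3 drag 7.5 side -1.5
  x 38 Fz 14.2 drag 8.6 side -1.3
  x 35 Fz 14.7 drag 9.6 side -2.0
  x 32 Fz 14.3 drag 9.2 side -0.6
end clock 29.625 z 0.0458
31.025 [0.44360672 0.08463844 0.1198232 ] [0.44270807 0.08543163 0.12      ]
```

View pics/scene2z.png

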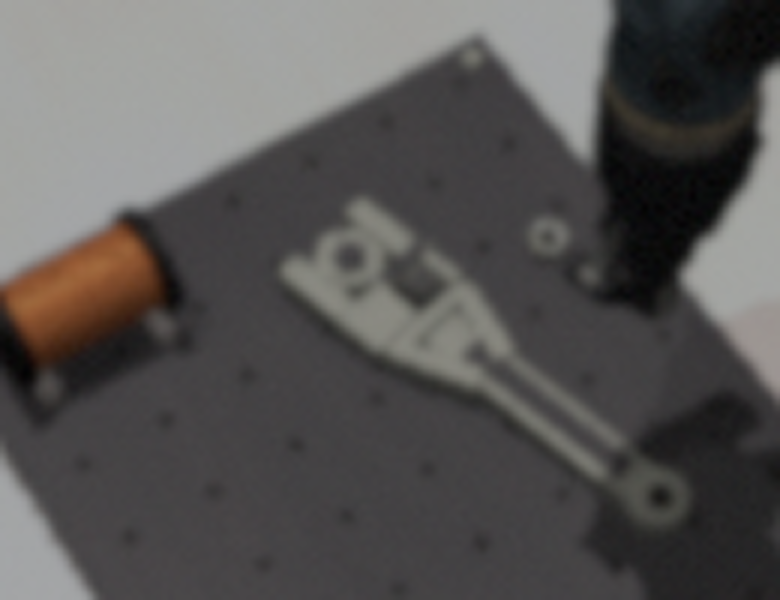

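View pics/top2z.png

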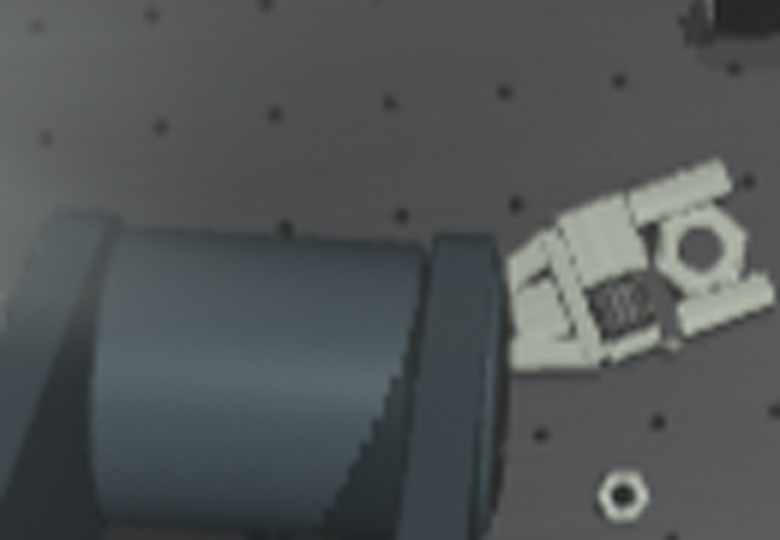

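Both views show the flats closed on the nut. The worm jams, with drag/Fz of about 0.64, and the handle hole moved less than 1 mm. Next I'll find the handle contact.

Run:
```python
from h import *
from station import *
robot.move_l(W(.170,.045,.045),speed=.12)
print(robot.move_l(W(.170,.045,.0285),speed=.04,max_force=5))
robot.wait(.2); f0=force(robot,6)
hit=robot.move_l(W(.170,.018,.0285),speed=.012,max_force=1.8)
robot.wait(.05)
o=robot.observe(); p=o["ee_pos"][:2]-nut
f=force(robot)-f0
print(hit,p@wx,p@wy,o["ee_pos"][2],f.round(2),"tang",f[:2]@wy,o["clock"])
np.save("f0.npy",f0)
```

```text
False
True 0.1702811928774897 0.026278551519581875 0.028052059746272097 [0.27 0.21 0.03] tang -0.3316040771886417 34.2167
```

```bash
cat >> h.py <<'E'
def pose(th,yc,r=.170,z=.0285):
    c,s=np.cos(-th),np.sin(-th); Q=np.array([[c,-s],[s,c]])
    a,b=Q@wx,Q@wy
    return np.r_[nut+a*r+b*yc,z],Rdown(a),b
E
python3 - <<'E'
from h import *
from station import *
f0=np.load("f0.npy"); yc=.0255
th=0.0;n=0
while th<.70:
    th+=.05
    P,R,b=pose(th,yc)
    robot.move_l(P,speed=.045,rot=R)
    o=robot.observe(); t=(o["force"]-f0)[:2]@b
    print("%.2f %.1f z%.1f  yerr %.1f"%(th,t,(o["force"]-f0)[2],1e3*(o["ee_pos"]-P)[:2]@b))
    if t>6: break
print(o["clock"])
np.save("th.npy",th)
E
```

```text
0.05 1.0 z-1.0  yerr 0.4
0.10 0.3 z0.0  yerr 0.3
0.15 1.0 z-0.9  yerr -0.2
0.20 1.7 z-1.0  yerr -0.3
0.25 1.7 z-1.2  yerr -0.4
0.30 1.1 z-1.1  yerr -0.4
0.35 1.1 z-0.1  yerr -0.4
0.40 0.6 z-0.8  yerr -0.5
0.45 1.2 z-0.2  yerr -0.4
0.50 1.1 z-0.7  yerr -0.4
0.55 1.6 z0.3  yerr -0.3
0.60 -0.2 z-0.8  yerr -0.4
0.65 1.9 z-0.5  yerr -0.3
0.70 1.7 z-0.3  yerr -0.4
39.0667
```

Run:
```python
from h import *
from station import *
c=eyes.camera("scene"); cv2.imwrite("pics/s3.png",cv2.resize(c["img"][150:280,190:340,::-1],None,fx=5,fy=5,interpolation=cv2.INTER_CUBIC))
```

```text
(no output)
```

View pics/s3.png

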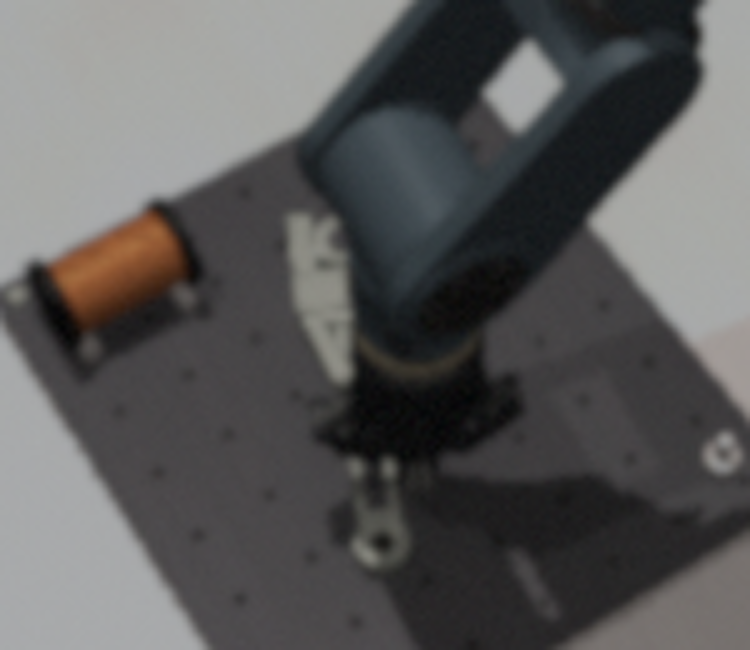

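The wrench has followed, with the hole now at (381,542) in the zoomed scene view. From here I'll creep up to the stop.

Run:
```python
from h import *
from station import *
f0=np.load("f0.npy"); th=float(np.load("th.npy")); yc=.0255
d=.005
for i in range(60):
    th+=d
    P,R,b=pose(th,yc)
    robot.move_l(P,speed=.02,rot=R)
    o=robot.observe(); t=np.mean([(robot.observe()["force"]-f0)[:2]@b]+[(force(robot,3)-f0)[:2]@b]*3)
    p=o["ee_pos"][:2]-nut
    print("%.4f F %.2f y %.2f clk %.1f"%(th,t,1e3*(o["ee_pos"]-P)[:2]@b,o["clock"]))
    if t>8.2 or o["clock"]>58 or th>.9: break
    d=.005 if t<3 else min(.003,max(.0006,(8.8-t)*.0004))
robot.wait(.3)
print("hold",(force(robot,6)-f0)[:2]@b,robot.observe()["clock"])
np.save("th.npy",th)
```

```text
0.7050 F 2.68 y 0.41 clk 39.4
0.7100 F 3.41 y 0.48 clk 39.7
0.7122 F 2.76 y -0.07 clk 40.0
0.7172 F 3.35 y -0.27 clk 40.3
0.7193 F 2.43 y -0.07 clk 40.6
0.7243 F 2.26 y -0.15 clk 40.9
0.7293 F 3.10 y -0.17 clk 41.2
0.7316 F 3.13 y 0.01 clk 41.5
0.7339 F 2.61 y -0.00 clk 41.8
0.7389 F 2.66 y -0.22 clk 42.1
0.7439 F 2.40 y -0.17 clk 42.4
0.7489 F 2.89 y -0.08 clk 42.7
0.7539 F 2.81 y -0.07 clk 43.0
0.7589 F 2.47 y -0.12 clk 43.3
0.7639 F 2.42 y -0.11 clk 43.6
0.7689 F 3.00 y -0.12 clk 43.9
0.7712 F 2.98 y 0.01 clk 44.2
0.7762 F 2.93 y -0.15 clk 44.5
0.7812 F 2.74 y 0.01 clk 44.8
0.7862 F 3.77 y 0.32 clk 45.1
0.7882 F 4.30 y 0.47 clk 45.4
0.7900 F 4.88 y 0.64 clk 45.7
0.7916 F 5.24 y 0.78 clk 46.0
0.7930 F 5.36 y 0.96 clk 46.3
0.7944 F 5.71 y 1.06 clk 46.6
0.7956 F 5.69 y 1.20 clk 46.9
0.7969 F 6.10 y 1.31 clk 47.2
0.7980 F 6.29 y 1.47 clk 47.5
0.7990 F 6.12 y 1.51 clk 47.8
0.8000 F 7.17 y 1.59 clk 48.1
0.8007 F 6.45 y 1.70 clk 48.4
0.8016 F 6.48 y 1.74 clk 48.7
0.8025 F 7.32 y 1.90 clk 49.0
0.8031 F 6.87 y 1.89 clk 49.3
0.8039 F 6.80 y 2.03 clk 49.6
0.8047 F 6.84 y 2.06 clk 49.9
0.8055 F 7.02 y 2.15 clk 50.2
0.8062 F 7.37 y 2.18 clk 50.5
0.8068 F 7.57 y 2.28 clk 50.8
0.8074 F 7.90 y 2.35 clk 51.1
0.8080 F 6.89 y 2.32 clk 51.4
0.8088 F 7.73 y 2.44 clk 51.7
0.8094 F 7.65 y 2.57 clk 52.0
0.8100 F 8.07 y 2.48 clk 52.3
0.8106 F 7.92 y 2.59 clk 52.6
0.8112 F 7.63 y 2.72 clk 52.9
0.8118 F 7.80 y 2.64 clk 53.2
0.8124 F 8.04 y 2.77 clk 53.5
0.8130 F 8.34 y 2.85 clk 53.8
hold 8.255246274044783 54.2167
```

It's against the stop and holding 8.3 N. I'll give it a small margin, still far below 13 N, then withdraw, lift and check.

Run:
```python
from h import *
from station import *
f0=np.load("f0.npy"); th=float(np.load("th.npy")); yc=.0255
P,R,b=pose(th+.005,yc); robot.move_l(P,speed=.02,rot=R); robot.wait(.3)
print("hold",(force(robot,5)-f0)[:2]@b,robot.observe()["ee_pos"]-P)
P2,_,_=pose(th,yc); robot.move_l(P2,speed=.02)
P3,_,_=pose(th,yc+.03); robot.move_l(P3,speed=.06)
P3[2]=.15; robot.move_l(P3,speed=.2)
q=robot.observe()["qpos"].copy(); q[0]-=.75; q[1]-=.3; robot.set_joints(q)
robot.wait(.1)
print(robot.observe()["clock"],robot.observe()["ee_pos"],robot.observe()["force"])
for n in ("scene","top"):
    c=eyes.camera(n); cv2.imwrite(f"pics/{n}4.png",c["img"][:,:,::-1])
    cv2.imwrite(f"pics/{n}4z.png",cv2.resize(c["img"][125:255,200:350,::-1],None,fx=5,fy=5,interpolation=cv2.INTER_CUBIC))
```

```text
hold 8.383552129236392 [-0.0028009   0.00096659 -0.00022668]
58.3 [ 0.50684528 -0.30561719  0.32276189] [-0.18087701  0.77238457  0.19167416]
```

View pics/scene4z.png

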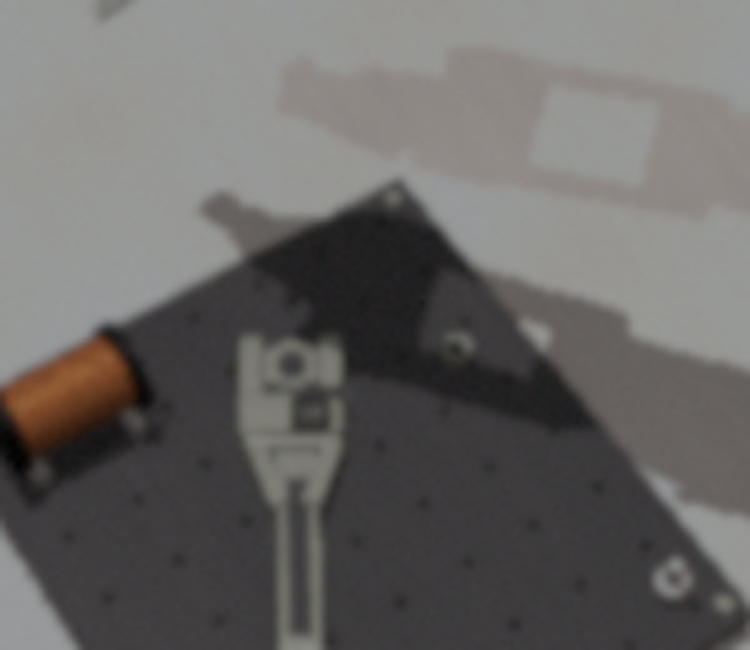

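View pics/top4z.png

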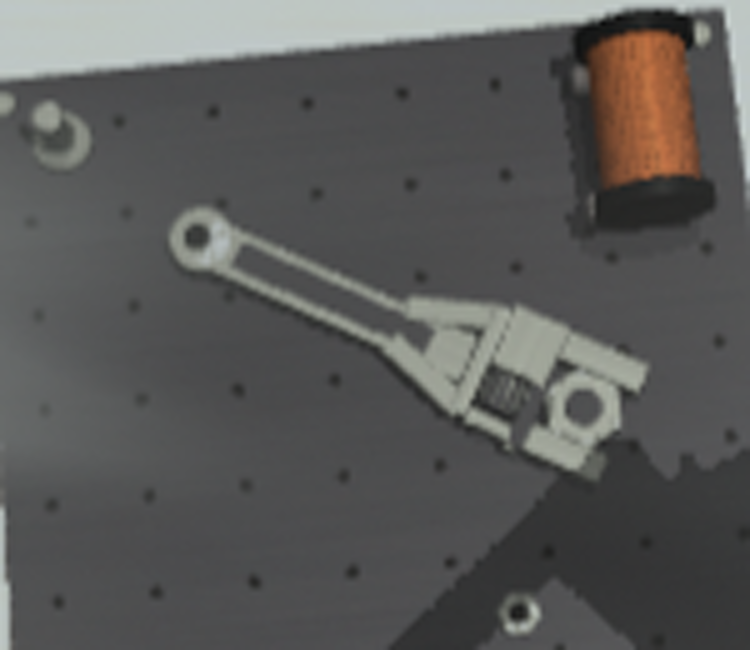

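View pics/top4.png

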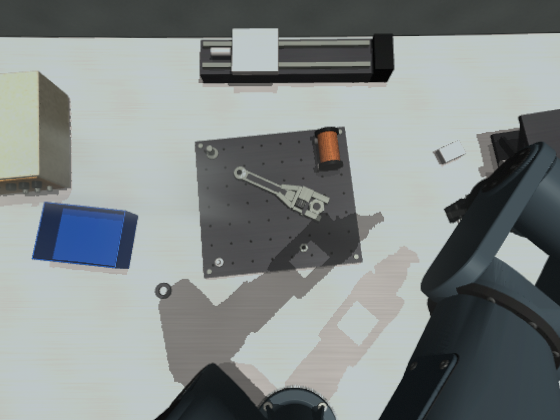

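The handle swung as expected and the bystanders haven't moved. The robot clock is stopped between calls, so I can measure the wrench angle and jaw gap from rectified views before and after the push.

Run:
```python
from h import *
from station import eyes
import pickle
T=eyes.camera("top");S=eyes.camera("scene")
t4=lambda u,v:((u+.5)/5-.5+200,(v+.5)/5-.5+125)
n4=onz(T,t4(585,405),.039);h4=onz(T,t4(196,237),.040)
n0=np.array([.5461,-.0574]);h0=np.array([.4673,.1446])
a=lambda n,h:np.arctan2(h[1]-n[1],h[0]-n[0])
print(n4,h4,np.linalg.norm(h4-n4),"cw turn",a(n0,h0)-a(n4,h4))
# hole by blob centroid in scene
def rect(c,img,n,ang,z,sc=4000,w=.11,hh=.1):
    x=np.array([np.cos(ang),np.sin(ang)]);y=np.array([-x[1],x[0]])
    W_,H_=int(w*sc),int(hh*sc)
    mx=np.zeros((H_,W_),np.float32);my=mx.copy()
    for i in range(H_):
        for j in range(W_):
            X=-.035+j/sc;Y=-.05+i/sc
            mx[i,j],my[i,j]=proj(c,np.r_[n+x*X+y*Y,z])
    return cv2.remap(img,mx,my,cv2.INTER_CUBIC)
row=[]
f=a(n4,h4);i0=a(n0,h0)
for nm,c,n,an in (("top0",T,n0,i0),("top2",T,n0,i0),("top4",T,n4[:2],f),("scene0",S,np.array([.5469,-.0557]),i0),("scene2",S,np.array([.5469,-.0557]),i0),("scene4",S,np.array([.5469,-.0557]),f)):
    r=rect(c,cv2.imread(f"pics/{nm}.png"),n,an,.042,sc=2400)
    for k in (10,): cv2.putText(r,nm,(5,15),0,.5,(0,255,255),1)
    row.append(r)
    g=cv2.cvtColor(r,cv2.COLOR_BGR2GRAY).astype(float)
    # profile for x in -20..-14mm
    pr=g[:,int((.035-.019)*2400):int((.035-.013)*2400)].mean(1)
    print(nm,[int(v) for v in pr[::6]])
cv2.imwrite("pics/rect.png",np.vstack([np.hstack(row[:3]),np.hstack(row[3:])]))
print(row[0].shape)
```

```text
[ 0.54649514 -0.05869341  0.039     ] [0.63459281 0.14033763 0.04      ] 0.2176592645637011 cw turn 0.788652542232299
top0 [77, 87, 87, 77, 77, 74, 87, 131, 153, 152, 157, 160, 148, 94, 64, 79, 93, 110, 125, 138, 151, 158, 144, 127, 105, 88, 81, 76, 81, 115, 149, 154, 161, 164, 145, 80, 75, 82, 82, 82]
top2 [84, 93, 83, 84, 83, 83, 82, 111, 152, 163, 168, 171, 170, 135, 70, 82, 101, 120, 136, 150, 164, 171, 155, 138, 113, 94, 86, 92, 136, 166, 166, 172, 180, 155, 82, 80, 87, 88, 89, 89]
top4 [81, 80, 101, 81, 81, 80, 79, 97, 142, 162, 163, 167, 169, 144, 70, 56, 79, 102, 123, 143, 157, 161, 154, 128, 108, 79, 51, 57, 77, 96, 95, 96, 99, 93, 67, 50, 50, 54, 55, 54]
scene0 [60, 60, 83, 57, 59, 70, 89, 106, 115, 118, 116, 109, 97, 85, 77, 78, 87, 96, 105, 111, 111, 106, 96, 86, 78, 72, 68, 71, 86, 103, 113, 116, 114, 106, 92, 75, 65, 60, 60, 59]
scene2 [66, 66, 88, 62, 61, 67, 84, 107, 123, 128, 128, 122, 111, 98, 87, 86, 94, 103, 110, 115, 114, 109, 101, 92, 84, 78, 82, 94, 111, 122, 125, 122, 114, 98, 80, 70, 66, 64, 65, 65]
scene4 [59, 58, 82, 58, 58, 60, 72, 93, 108, 113, 114, 110, 98, 83, 74, 74, 77, 85, 92, 97, 97, 92, 81, 69, 60, 51, 49, 56, 66, 71, 71, 66, 61, 51, 39, 33, 30, 32, 32, 32]
(240, 264, 3)
```

View pics/rect.png

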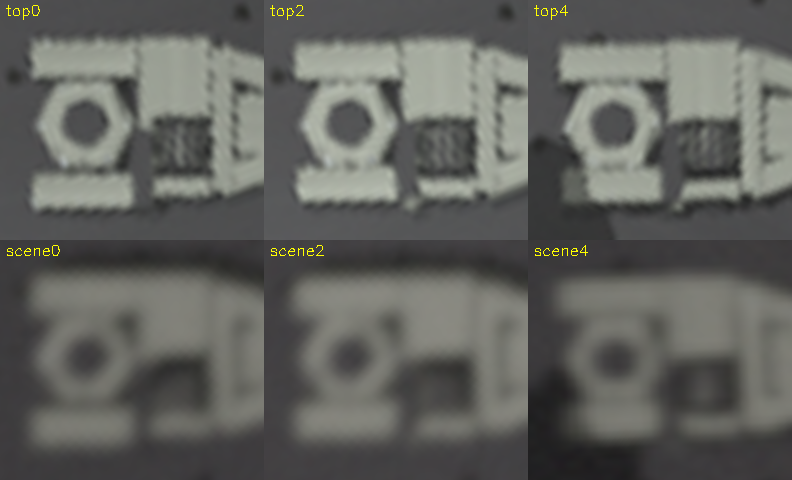

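Run:
```python
from h import *
from station import *
f0=np.load("f0.npy"); _,_,b=pose(.8,0); f=force(robot,8)
print(f0,f,"bias along push",(f-f0)[:2]@b,robot.observe()["clock"])
```

```text
[-0.24515951  0.01780791  0.09558579] [-0.34852858  0.1070423  -0.12324096] bias along push 0.1310876975104635 58.6333
```

```bash
python3 -c "
from station import *
print(robot.sign_off(), robot.observe()['clock'])"
```

```text
the job is handed in; nothing more can be done
the job is handed in; nothing more can be done
```

The wrench is snug on the nut, the nut is against its stop, and I handed the job in at about 59 s of the 72 s allowed.

- **Closing the jaw:** I made six worm strokes at about 14 N. The drag was about 4 N at first. It rose to 8–9.6 N on the last two strokes, about 0.6 of the press, so the worm had jammed and the fingertip was slipping.
- **Swinging the handle:** I pushed at the 170 mm point against about 2–3 N, until the force rose at the stop. It held 8.3–8.4 N there (about 850 g), and the sensor was off by only 0.13 N when checked afterwards. I then backed off and lifted clear.
- **Last checks:** The pictures show the wrench flat on the nut and turned 0.79 rad, against 0.80 expected. The jaw gap is about 36 mm, the same before and after the push. The spare nut, post, thumbscrew, coil, block, bin and collar look unmoved; the arm hid the screwdriver in the last view.

**Less certain:**
- **Jaw measurement:** It is only good to about 0.5 mm, and a shadow lay across the movable jaw in the last picture.
- **Give at the stop:** The handle gave about 2.8 mm while the force built up there. I took this as springiness, since the gap had not changed.

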